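Bring the incense jar with the cross to the front and hold the carousel

TASK

Draw the transport bolt of the incense caddy fully back to its end stop, then take the carousel by its crossbar handle and turn it gently until the jar with the cross on its lid stands squarely at the front, in line with the bolt. Finish while still gripping the handle, holding the carousel still there so that the jar cannot drift while incense is spooned from it. Keep every jar standing in its ring and leave the other things on the bench where they are.

Things in the scene. Friction and masses are not known exactly. Their poses are not given: they have to be found in the camera images.
- caddy_base: foot of the incense caddy, fixed on the bench: a dark round board 250 mm across with a 90 mm wide tongue reaching 240 mm from its centre; tops 22 mm above the bench. The tongue is the front and carries the transport bolt. Origin: on the carousel's axis at bench level; z up, -x points to the front, along the tongue
- carousel: wooden disc 240 mm across, top 44 mm above the bench, turning freely either way (under 0.1 N m, stays where left) once the bolt is drawn, blocked before. Six wire rings with jars, 60 degrees apart, 78 mm from the axis; one is at the front at the start. Origin: on the axis, 28 mm above the bench; z up; axes parallel to caddy_base's at the start, turning with the disc
- handle (a point): middle of the carousel's crossbar handle, on the turning axis, 206 mm above the bench: a level round wooden bar 16 mm thick, 80 mm long, with 20 mm brass balls at its ends, lying along this point's y axis. Can be gripped across from above at the middle, over the column. Jars and all else of the caddy stay under 170 mm. It turns with the carousel
- bolt (a joint): travel of the brass transport bolt, a 10 mm rod sliding in two straps on the tongue: 0 = in, blocking the carousel (the start); 0.030 m = drawn back to its end stop, away from the carousel. The carousel is free from about 0.015. Friction about 2.5 N; it stays where it is left
- bolt_knob (a point): middle of the grip of the bolt's upright brass knob, a cylinder 16 mm across and 22 mm tall, from 48 to 70 mm above the bench (this point: 61 mm), 170 mm in front of the carousel's axis with the bolt in, 200 mm with it drawn; it moves along caddy_base's -x. The straps before and behind it are 43 mm high and 24 mm wide
- jar_cross: the marked jar: white glazed incense jar, 48 mm across, with a dark wooden lid (42 mm across, top 78 mm above its foot) and on it an upright brass cross instead of a ball knob, 38 mm wide, 8 mm thick, top at 124 mm. Loose, about 0.2 kg, in a wire ring, foot 44 mm above the bench. Origin: centre of its foot, z up; any yaw. It starts one or two places (60 or 120 degrees) from the front, either side
- jar_0: white glazed incense jar, 48 mm across, with a dark wooden lid (42 mm across, top 78 mm above its foot) and on it a plain brass ball knob, 18 mm across, top at 94 mm. Loose, about 0.2 kg, standing in one of the carousel's six wire rings, foot 44 mm above the bench. Origin: centre of its foot, z up; any yaw
- jar_2: white glazed incense jar, 48 mm across, with a dark wooden lid (42 mm across, top 78 mm above its foot) and on it a plain brass ball knob, 18 mm across, top at 94 mm. Loose, about 0.2 kg, standing in one of the carousel's six wire rings, foot 44 mm above the bench. Origin: centre of its foot, z up; any yaw
- jar_3: white glazed incense jar, 48 mm across, with a dark wooden lid (42 mm across, top 78 mm above its foot) and on it a plain brass ball knob, 18 mm across, top at 94 mm. Loose, about 0.2 kg, standing in one of the carousel's six wire rings, foot 44 mm above the bench. Origin: centre of its foot, z up; any yaw
- jar_4: white glazed incense jar, 48 mm across, with a dark wooden lid (42 mm across, top 78 mm above its foot) and on it a plain brass ball knob, 18 mm across, top at 94 mm. Loose, about 0.2 kg, standing in one of the carousel's six wire rings, foot 44 mm above the bench. Origin: centre of its foot, z up; any yaw
- jar_5: white glazed incense jar, 48 mm across, with a dark wooden lid (42 mm across, top 78 mm above its foot) and on it a plain brass ball knob, 18 mm across, top at 94 mm. Loose, about 0.2 kg, standing in one of the carousel's six wire rings, foot 44 mm above the bench. Origin: centre of its foot, z up; any yaw
- saucer: white ceramic saucer, 140 mm across, 20 mm high, lying on the bench left of the caddy's tongue. Origin: centre of its underside
- paten: silver paten, a plate 144 mm across, 12 mm high, lying on the bench right of the caddy's tongue. Origin: centre of its underside
- altar_cross: small brass cross on a stepped 80 mm square foot, 160 mm tall, standing beside the caddy on the right. Origin: centre of its underside
- aspergillum: brass aspergillum 260 mm long lying beside the caddy on the left, round head 38 mm across along its +x. Origin: under the middle of its length
Not all that is in view belongs to the job. Leave any pink or purple look-alike of the jar_5 alone.

How it is judged:
On the way, in this order (a step that is already met when the one before it is completed fails the run):
1. the transport bolt is drawn back to its end stop (value of joint bolt above 0.026 m), for 0.2 s.
2. the jar with the cross is at the front, the carousel gripped and still (x of jar_cross in the frame of caddy_base below -0.05 m and y of jar_cross in the frame of caddy_base between -0.01 and 0.01 m and contact force between the fingers and carousel above 4 N and angular speed of carousel below 0.08 rad/s), for 0.3 s.
At the end, for the whole second after the job is handed in: The cross jar stands at the front, its centre within 10 mm of the bolt's line; the fingers still grip the carousel (over 4 N, not by a jar) and it is still (under 0.08 rad/s); the bolt is within 4 mm of its drawn stop; all six jars stand upright on the disc in their rings (all of step 2 and value of joint bolt above 0.026 m and angle between each of jar_cross, jar_0, jar_2, jar_3, jar_4, jar_5's own z axis and vertical below 0.12 rad and z of each of jar_cross, jar_0, jar_2, jar_3, jar_4, jar_5 in the frame of caddy_base below 0.052 m); the arm keeps its last pose, push and grip.
It fails at once if the carousel is spun (faster than 4 rad/s) (angular speed of carousel above 4 rad/s).
It fails at once if a jar is tipped (more than 17 degrees) or lifted more than 20 mm (angle between any of jar_cross, jar_0, jar_2, jar_3, jar_4, jar_5's own z axis and vertical above 0.3 rad or z of any of jar_cross, jar_0, jar_2, jar_3, jar_4, jar_5 in the frame of caddy_base above 0.064 m).
It fails at once if the saucer, paten, standing cross or aspergillum is pushed more than 25 mm or tipped over (distance of any of saucer, paten, altar_cross, aspergillum from where it was at the start of the episode above 0.025 m or angle between any of saucer, paten, altar_cross, aspergillum's own z axis and vertical above 0.4 rad).
It also fails if it takes over 64 s, if anything falls off the work surface, if the arm or the gripper's body presses on something with over 40 N, if the wrist force passes 120 N, or if a joint passes its speed limit or range.

ROBOT

A 7-joint arm with a two-finger parallel gripper is mounted at the origin on the work surface. World frame = base frame: x ahead of the robot, y to its left, z up, the work surface at z = 0. Lengths are in m, angles in rad, forces in N, time in s.
With the tool pointing down it reaches from about 0.35 to 0.9 m from the base axis. Payload 7.2 kg.
Tool frame: the origin (TCP) lies on the mounting face of the last link; the fingertips stand 173 mm ahead of it and the grasp point (between the pads) lies 155 mm ahead of it (ctrl.tcp_to_grasp is the distance from the TCP to the grasp point, in m); z points along the fingers, y is the line along which they close (so a half turn about z gives the same grasp; the last joint's range is limited). The gripper opens to 85 mm and grips with 20 to 120 N. Pads are 22 mm wide; open, the fingers measure 114 mm over their backs; the gripper's body (76 mm by 85 mm) begins 54 mm behind the grasp point. The pads swing forward as they close: fully open they stand 13 mm farther back than shut.
Start: joints at [-1.179, 0.411, -0.013, 1.596, 0.006, 1.134, -0.082], TCP at [0.277, 0.56, 0.405] pointing down, gripper open.
Joint ranges: [-2.95, 2.95], [-0.29, 1.99], [-1.47, 1.44], [0.14, 2.54], [-1.03, 4.17], [0.13, 1.85], [-2.86, 2.86]. Speed limits (rad/s): [2.39, 2.39, 3.01, 3.01, 3.14, 3.14, 3.14].

INTERFACE

Orientations are given as a unit quaternion [x, y, z, w].
In Python, from cell import ctrl gives the robot as it stands.
- The arm moves only by the tool drive_tool, never from a script. Its argument "series" is a list of rows, each a list of 7 numbers: the shift along the world's x, y, z in mm, then the turn, a rotation vector about the world's x, y, z in rad, then the finger opening in mm, from 0 to 85.4. In form: [[dx, dy, dz, ax, ay, az, grip], ...]. A call has exactly 5 rows; each row shifts and turns the commanded pose from where the row before left it; what a row does not reach is not made up. A row lasts 1/8 s, in which the tool goes at most 62.5 mm and 10.7 degrees, less where a joint would pass 70% of its speed; a pose out of reach is approached as far as the arm can. A call is refused whole if a number of a shift passes 62.5 or a number of a turn 0.188, either way. A call with a gripper value outside its range is refused whole. The fingers move at their own pace and stop on an object; "squeeze" is the grip in N (left out, the last holds). Time passes only in rows, so rows that do not move let the fingers close, or fill a call up. It gives the time, the measured TCP pose, the force, the opening and the grip force at its end, in the units of the state.
- ctrl.get_obs(): the state, without advancing time (a new reading comes with each control period).
- ctrl.read_camera(name): name is "side" or "top" or "wrist"; returns the picture (420x560x3 uint8, red, green, blue); there is no depth.
- ctrl.get_calibration(name): a dict with "K" (3x3 intrinsics, pixels), "xyz" and "rotation" of the camera in the world. Camera axes: x right, y down, z forward; pixel columns grow to the right and rows downward; lengths in m; the calibration is good to about 2 mm. The wrist camera is an equidistant fisheye: a pixel r from the principal point sees the ray r / f radians off the axis. A picture is of the moment at which its call begins: read the wrist's pose just before it. get_calibration takes no time and is no camera call; for the wrist camera it gives the pose at the moment of the call.
- ctrl.sign_off(): hands the job in; it is judged then, once.
The state is a dict: "time": time; "joint_positions": joint angles; "joint_vel": joint speeds; "tau": joint torques, N m; "tcp_pos": TCP position; "ee_rot": TCP orientation; "contact_force": force on the tool from outside, world axes, zero at the start; "moment": the same for the moment, N m; "opening": finger opening in m; "gripper_force": force on a finger pad.
Only numpy, scipy, OpenCV 4.12 (cv2) and the standard library are available. Lean on these libraries where they do the work, as an engineer would, in place of code of your own. Each camera call takes 0.05 s, during which the arm holds its last target. There are 200 camera calls.

## Working session

There is one attempt and no reset: what is moved stays moved. The work goes in short steps, Python scripts to look and compute and a tool call to move; the robot and the scene stay as the last step left them, time stands still between calls to the robot, and variables do not carry over. Pictures are saved under pics/ and viewed, at most 10 in all, crops included, and the job is handed in when it is done.

Besides the shell and the picture viewer there is one more tool, called after "Call:" as name(argument=value, ...), one argument or row to a line, values as JSON. drive_tool: Moves the arm, as the interface text tells. Its arguments: {"type":"object","properties":{"series":{"type":"array"},"squeeze":{"type":"number"}},"required":["series"]}

```bash
mkdir -p pics
python3 - <<'E'
from cell import ctrl
import cv2,numpy as np
o=ctrl.get_obs();print(o['time'],o['tcp_pos'],o['ee_rot'],o['opening'],ctrl.tcp_to_grasp)
for n in("top","side"):
    cv2.imwrite(f"pics/{n}0.png",ctrl.read_camera(n)[:,:,::-1]); c=ctrl.get_calibration(n);print(n,c)
E
```

```text
0.0 [0.27727625 0.55988164 0.40382805] [ 2.27852038e-01  9.73695414e-01 -8.19847524e-04 -1.28017459e-04] 0.08500377896741514 0.1547
top {'K': array([[528.29668254,   0.        , 272.4726302 ],
       [  0.        , 528.29668254, 205.89330144],
       [  0.        ,   0.        ,   1.        ]]), 'xyz': array([0.35410618, 0.02374611, 1.36906846]), 'rotation': array([ 0.7427296 , -0.65984912,  0.07703664, -0.08376901])}
side {'K': array([[429.78763911,   0.        , 275.5517976 ],
       [  0.        , 429.78763911, 221.16829633],
       [  0.        ,   0.        ,   1.        ]]), 'xyz': array([ 0.06544424, -0.49394292,  0.63124938]), 'rotation': array([ 0.80733744, -0.34271467,  0.20162724, -0.43600386])}
```

View pics/top0.png

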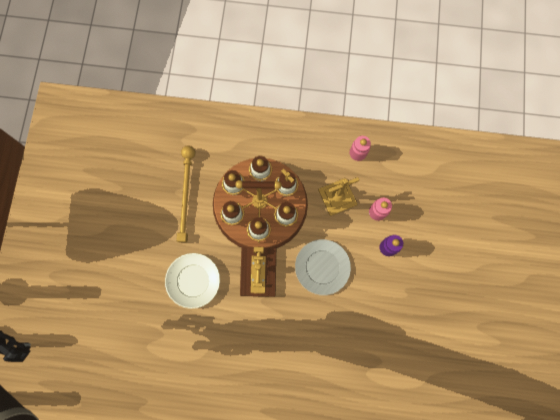

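View pics/side0.png

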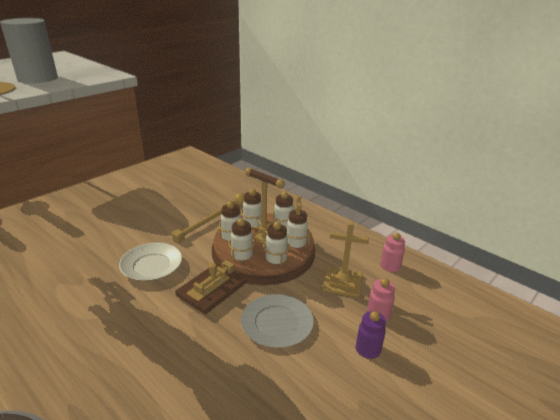

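The top view shows the caddy near (259,203), with its tongue pointing down to (258,290) and the cross jar at the rear right (287,180). The side view agrees, with the cross near (298,205) and the handle at (265,178). Next I'll measure from an enlarged crop.

```bash
cat > h.py <<'E'
import numpy as np,cv2
from scipy.spatial.transform import Rotation as R
from cell import ctrl
def ray(n,px,cal=None):
    c=cal or ctrl.get_calibration(n);K=c['K'];a=np.array([(px[0]-K[0,2])/K[0,0],(px[1]-K[1,2])/K[1,1]])
    if n=='wrist':
        t=np.hypot(*a);v=np.array([*(a/max(t,1e-9)*np.sin(t)),np.cos(t)])
    else: v=np.array([*a,1.])
    return c['xyz'],R.from_quat(c['rotation']).apply(v)
def onz(n,px,z,cal=None):
    p,d=ray(n,px,cal);return p+d*(z-p[2])/d[2]
def proj(n,P):
    c=ctrl.get_calibration(n);q=R.from_quat(c['rotation']).inv().apply(np.array(P)-c['xyz']);return (c['K']@(q/q[2]))[:2]
E
python3 - <<'E'
from h import *
for n,(x,y,w,h) in dict(top=(205,150,110,150),side=(165,160,160,150)).items():
    i=cv2.imread(f"pics/{n}0.png")[y:y+h,x:x+w];cv2.imwrite(f"pics/{n}z.png",cv2.resize(i,None,fx=4,fy=4,interpolation=cv2.INTER_CUBIC))
E
```

```text
(no output)
```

View pics/topz.png

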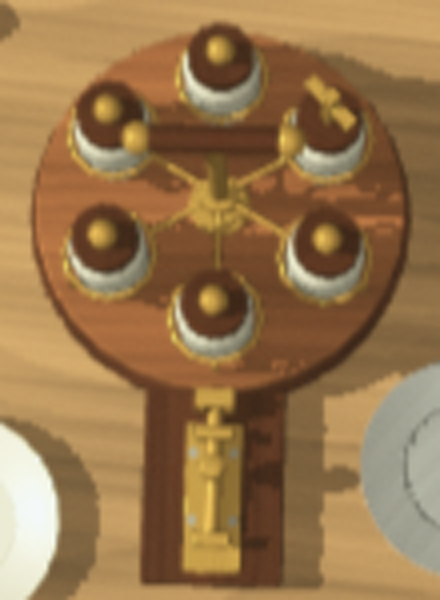

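View pics/sidez.png

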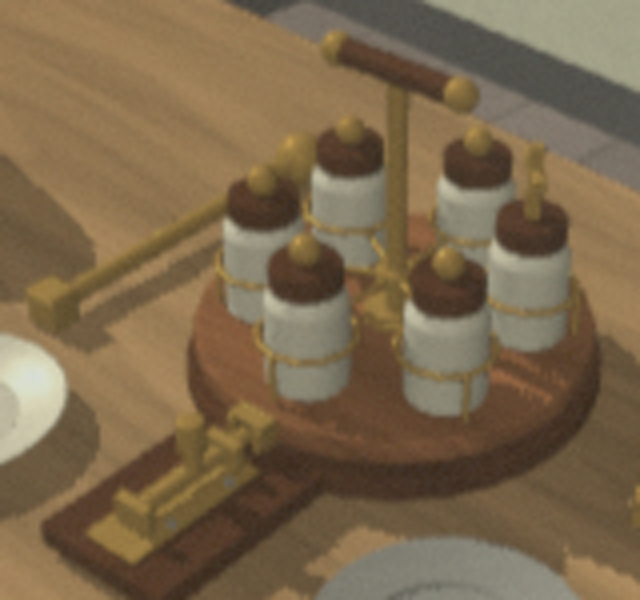

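The crops show the handle balls at about (136,139) and (291,138) in the top crop, the knob at about (211,465), and the cross jar at the rear right. All six rings are visible.

Run:
```python
from h import *
t=lambda u,v:(205+u/4,150+v/4)
s=lambda u,v:(165+u/4,160+v/4)
a=onz('top',t(136,139),.206);b=onz('top',t(291,138),.206);print('balls',a,b,(a+b)/2,np.linalg.norm(a-b))
J=[onz('top',t(*p),.129) for p in((213,299),(326,238),(218,48),(106,108),(102,234))]
for j in J:print(j)
front,rear=J[0],J[2];c=(front+rear)/2;print('c',c,np.linalg.norm(front-rear))
print('c2',(onz('top',t(326,238),.129)+onz('top',t(106,108),.129))/2)
d=(front-c)[:2];print('front dir deg',np.degrees(np.arctan2(d[1],d[0])),'bar dir',np.degrees(np.arctan2(*(a-b)[1::-1])))
print('knob',onz('top',t(211,466),.07),'side knobtop',onz('side',s(190,420),.07))
a=onz('side',s(335,48),.206);b=onz('side',s(460,94),.206);print('side balls',a,b,(a+b)/2)
a=onz('top',t(142,582),.022);b=onz('top',t(284,584),.022);print('tongue end',a,b)
g=ctrl.get_calibration('wrist');print(g)
```

```text
balls [0.66287328 0.13254827 0.206     ] [0.67392385 0.04485649 0.206     ] [0.66839856 0.08870238 0.206     ] 0.08838531253823338
[0.59056398 0.08105537 0.129     ]
[0.63566465 0.01817284 0.129     ]
[0.74669542 0.09737155 0.129     ]
[0.70057468 0.16049541 0.129     ]
[0.62218703 0.15226524 0.129     ]
c [0.6686297  0.08921346 0.129     ] 0.15698166844450326
c2 [0.66811967 0.08933412 0.129     ]
front dir deg -174.0340835168593 bar dir 97.18232886682753
knob [0.49795544 0.07210876 0.07      ] side knobtop [0.49921271 0.07197015 0.07      ]
side balls [0.6642704  0.13395926 0.206     ] [0.67399272 0.04813608 0.206     ] [0.66913156 0.09104767 0.206     ]
tongue end [0.42569827 0.10799916 0.022     ] [0.4349718  0.01908645 0.022     ]
{'K': array([[325.1922621 ,   0.        , 277.1351372 ],
       [  0.        , 325.1922621 , 212.96895926],
       [  0.        ,   0.        ,   1.        ]]), 'xyz': array([0.20693835, 0.59468714, 0.37388625]), 'rotation': array([0.83909281, 0.52130242, 0.08110061, 0.13262628])}
```

Call:
drive_tool(
  series=[
    [22, -49, 0, 0, 0, 0.057, 85],
    [22, -49, 0, 0, 0, 0.057, 85],
    [22, -49, 0, 0, 0, 0.057, 85],
    [22, -49, 0, 0, 0, 0.057, 85],
    [22, -49, 0, 0, 0, 0.057, 85],
  ],
  squeeze=40,
)

```text
time: 0.72
tcp_pos: [0.3878, 0.3133, 0.4045]
ee_rot: [0.086, 0.996, -0.0, -0.0]
contact_force: [0.8, 0.6, 0.4]
opening: 0.0851
gripper_force: 0.0
```

Call:
drive_tool(
  series=[
    [22, -49, -10, 0, 0, 0.057, 85],
    [22, -49, -20, 0, 0, 0.057, 85],
    [22, -49, -20, 0, 0, 0.057, 85],
    [22, -49, -20, 0, 0, 0.057, 85],
    [22, -49, -20, 0, 0, 0.057, 85],
  ],
)

```text
time: 1.35
tcp_pos: [0.4977, 0.0685, 0.314]
ee_rot: [-0.056, 0.998, 0.0, 0.0]
contact_force: [0.9, 0.7, -0.2]
opening: 0.0851
gripper_force: 0.0
```

Run:
```python
from h import *
c=ctrl.get_calibration('wrist');i=ctrl.read_camera('wrist');cv2.imwrite('pics/w1.png',i[:,:,::-1])
o=ctrl.get_obs();y=R.from_quat(o['ee_rot']).as_matrix();print(o['time'],o['tcp_pos'],np.degrees(np.arctan2(y[1,1],y[0,1])),y[:,2],o['joint_positions'],c)
```

```text
1.4 [0.49911907 0.06116617 0.31192942] 96.19762047943158 [-0.00108538 -0.00463971 -0.99998865] [-0.35382865  0.3125283   0.16290486  1.99905051 -0.0613669   0.83681128
  1.5215044 ] {'K': array([[325.1922621 ,   0.        , 277.1351372 ],
       [  0.        , 325.1922621 , 212.96895926],
       [  0.        ,   0.        ,   1.        ]]), 'xyz': array([0.41974359, 0.05965087, 0.28399576]), 'rotation': array([0.65796257, 0.73687352, 0.11557448, 0.10365912])}
```

View pics/w1.png

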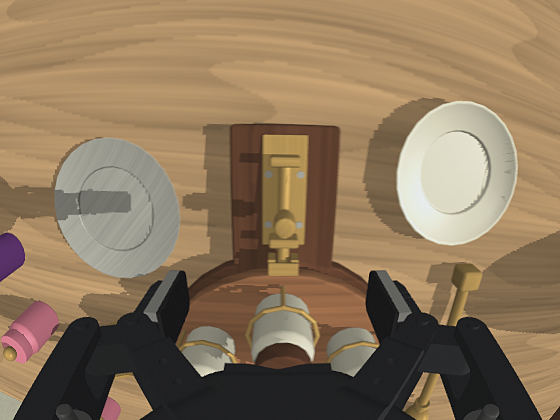

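The wrist view shows the knob's top at about (286,229), between the straps and centred between the fingers. The saucer and paten are clear on either side.

Run:
```python
from h import *
c=dict(K=np.array([[325.19,0,277.135],[0,325.19,212.97],[0,0,1]]),xyz=np.array([0.41974359,0.05965087,0.28399576]),rotation=[0.65796257,0.73687352,0.11557448,0.10365912])
print(onz('wrist',(286,229),.07,c),onz('wrist',(274,267),.035,c))
c=ctrl.get_calibration('wrist');i=ctrl.read_camera('wrist');cv2.imwrite('pics/w2.png',i[:,:,::-1]);print(c,ctrl.get_obs()['tcp_pos'])
```

```text
[0.49935076 0.07480675 0.07      ] [0.54821629 0.07134131 0.035     ]
{'K': array([[325.1922621 ,   0.        , 277.1351372 ],
       [  0.        , 325.1922621 , 212.96895926],
       [  0.        ,   0.        ,   1.        ]]), 'xyz': array([0.42106743, 0.05247491, 0.28201406]), 'rotation': array([0.65937454, 0.73578526, 0.11320836, 0.10501967])} [0.49814661 0.06398184 0.31270169]
```

Call:
drive_tool(
  series=[
    [2, 3, -30, 0, 0, 0, 85],
    [0, 0, -30, 0, 0, 0, 85],
    [0, 0, -25, 0, 0, 0, 85],
    [0, 0, -11, 0, 0, 0, 85],
    [0, 0, 0, 0, 0, 0, 85],
  ],
)

```text
time: 2.08
tcp_pos: [0.4991, 0.0734, 0.2184]
ee_rot: [-0.055, 0.998, -0.0, -0.001]
contact_force: [0.2, -0.1, 0.3]
opening: 0.0851
gripper_force: 0.0
```

Call:
drive_tool(
  series=[
    [0, 0, 0, 0, 0, 0, 30],
    [0, 0, 0, 0, 0, 0, 10],
    [0, 0, 0, 0, 0, 0, 5],
    [0, 0, 0, 0, 0, 0, 5],
    [0, 0, 0, 0, 0, 0, 5],
  ],
  squeeze=30,
)

```text
time: 2.7
tcp_pos: [0.4994, 0.0745, 0.2193]
ee_rot: [-0.056, 0.998, 0.001, 0.0]
contact_force: [-1.7, 3.6, 4.6]
opening: 0.0144
gripper_force: 29.7
```

Call:
drive_tool(
  series=[
    [-6, -0.6, 0, 0, 0, 0, 5],
    [-8, -0.8, 0, 0, 0, 0, 5],
    [-8, -0.8, 0, 0, 0, 0, 5],
    [-6, -0.6, 0, 0, 0, 0, 5],
    [-3, -0.3, 0, 0, 0, 0, 5],
  ],
)

```text
time: 3.32
tcp_pos: [0.4689, 0.0714, 0.2194]
ee_rot: [-0.056, 0.998, 0.001, 0.002]
contact_force: [5.2, 6.7, -1.5]
opening: 0.0149
gripper_force: 29.4
```

Call:
drive_tool(
  series=[
    [-1, 0, 0, 0, 0, 0, 5],
    [0, 0, 0, 0, 0, 0, 5],
    [0, 0, 0, 0, 0, 0, 5],
    [0, 0, 0, 0, 0, 0, 5],
    [0, 0, 0, 0, 0, 0, 5],
  ],
)

```text
time: 3.95
tcp_pos: [0.4687, 0.0714, 0.2194]
ee_rot: [-0.056, 0.998, 0.001, 0.002]
contact_force: [4.6, 5.5, -2.4]
opening: 0.0149
gripper_force: 29.3
```

Call:
drive_tool(
  series=[
    [-2, 0, 0, 0, 0, 0, 5],
    [-1, 0, 0, 0, 0, 0, 5],
    [0, 0, 0, 0, 0, 0, 5],
    [0, 0, 0, 0, 0, 0, 5],
    [0, 0, 0, 0, 0, 0, 5],
  ],
)

```text
time: 4.58
tcp_pos: [0.4677, 0.0714, 0.2195]
ee_rot: [-0.056, 0.998, 0.001, 0.005]
contact_force: [13.0, 5.7, -13.1]
opening: 0.0147
gripper_force: 29.4
```

Run:
```python
from h import *
i=ctrl.read_camera('side');cv2.imwrite('pics/s2.png',cv2.resize(i[160:310,165:325,::-1],None,fx=4,fy=4));
o=ctrl.get_obs();print(o['tcp_pos'],o['contact_force'],o['gripper_force'])
```

```text
[0.46766777 0.07142076 0.21949752] [ 12.89710672   5.61047078 -13.15315106] 29.445735812187195
```

Call:
drive_tool(
  series=[
    [0, 0, 0, 0, 0, 0, 40],
    [0, 0, 0, 0, 0, 0, 70],
    [0, 0, 0, 0, 0, 0, 85],
    [0, 0, 10, 0, 0, 0, 85],
    [0, 0, 30, 0, 0, 0, 85],
  ],
)

```text
time: 5.25
tcp_pos: [0.4638, 0.0698, 0.2586]
ee_rot: [-0.055, 0.998, -0.0, -0.001]
contact_force: [-0.6, -0.3, -0.3]
opening: 0.0845
gripper_force: 0.0
```

Call:
drive_tool(
  series=[
    [0, 0, 40, 0, 0, -0.17, 85],
    [0, 0, 40, 0, 0, -0.175, 85],
    [0, 0, 40, 0, 0, -0.175, 85],
    [0, 0, 30, 0, 0, -0.175, 85],
    [0, 0, 15, 0, 0, -0.175, 85],
  ],
)

```text
time: 5.88
tcp_pos: [0.4642, 0.0697, 0.4262]
ee_rot: [0.374, 0.928, 0.001, 0.001]
contact_force: [-0.2, -0.1, -0.0]
opening: 0.0852
gripper_force: 0.0
```

Call:
drive_tool(
  series=[
    [30, 3, 0, 0, 0, -0.175, 85],
    [40, 4, 0, 0, 0, -0.175, 85],
    [50, 5, 0, 0, 0, -0.175, 85],
    [50, 5, 0, 0, 0, -0.176, 85],
    [34, 3, 0, 0, 0, 0, 85],
  ],
)

```text
time: 6.5
tcp_pos: [0.6698, 0.0906, 0.4239]
ee_rot: [0.668, 0.744, -0.0, 0.0]
contact_force: [-0.1, 0.5, -0.4]
opening: 0.0846
gripper_force: 0.0
```

Call:
drive_tool(
  series=[
    [0, 0, 0, 0, 0, 0, 85],
    [0, 0, 0, 0, 0, 0, 85],
    [0, 0, 0, 0, 0, 0, 85],
    [0, 0, 0, 0, 0, 0, 85],
    [0, 0, 0, 0, 0, 0, 85],
  ],
)

```text
time: 7.12
tcp_pos: [0.668, 0.09, 0.4242]
ee_rot: [0.667, 0.745, 0.0, 0.0]
contact_force: [-0.1, -0.5, -0.4]
opening: 0.0853
gripper_force: 0.0
```

Run:
```python
from h import *
c=ctrl.get_calibration('wrist');i=ctrl.read_camera('wrist');cv2.imwrite('pics/w3.png',i[:,:,::-1])
o=ctrl.get_obs();y=R.from_quat(o['ee_rot']).as_matrix();print(o['time'],o['tcp_pos'],np.degrees(np.arctan2(y[1,1],y[0,1])),y[:,2],o['joint_positions'],c)
```

```text
7.175 [0.66808659 0.09001283 0.4240392 ] 6.309143439610083 [ 2.81638280e-04  3.47277818e-04 -9.99999900e-01] [-0.49091605  0.5034349   0.43365528  1.46253722 -0.21767143  1.22297529
  0.07970541] {'K': array([[325.1922621 ,   0.        , 277.1351372 ],
       [  0.        , 325.1922621 , 212.96895926],
       [  0.        ,   0.        ,   1.        ]]), 'xyz': array([0.65951587, 0.1680638 , 0.39415306]), 'rotation': array([0.98633529, 0.05456109, 0.00874569, 0.15520728])}
```

View pics/w3.png

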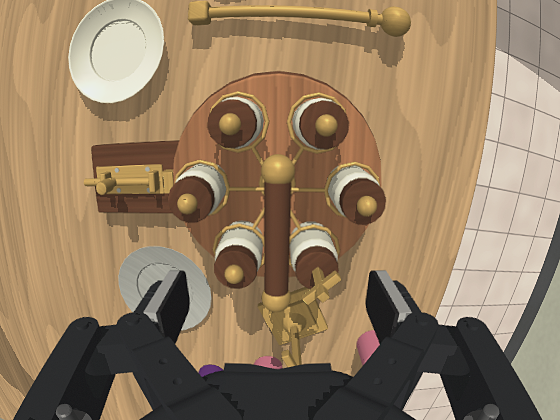

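The wrist view shows the bolt drawn, the handle balls at (278,169) and (276,299), and the bar lying between the open fingers.

Run:
```python
from h import *
c=ctrl.get_calibration('wrist')
a=onz('wrist',(278,169),.206,c);b=onz('wrist',(276,299),.206,c);print(a,b,(a+b)/2,np.degrees(np.arctan2(*(a-b)[1::-1])))
```

```text
[0.66385857 0.13469667 0.206     ] [0.6723725  0.04640249 0.206     ] [0.66811554 0.09054958 0.206     ] 95.50782417720364
```

Call:
drive_tool(
  series=[
    [0, 0, -20, 0, 0, 0, 85],
    [0, 0, -25, 0, 0, 0, 85],
    [0, 0, -15, 0, 0, 0, 85],
    [0, 0, -3, 0, 0, 0, 85],
    [0, 0, 0, 0, 0, 0, 60],
  ],
)

```text
time: 7.8
tcp_pos: [0.6686, 0.0899, 0.3612]
ee_rot: [0.667, 0.745, 0.0, 0.0]
contact_force: [0.1, 0.2, 0.6]
opening: 0.0692
gripper_force: 0.0
```

Call:
drive_tool(
  series=[
    [0, 0, 0, 0, 0, 0, 30],
    [0, 0, 0, 0, 0, 0, 10],
    [0, 0, 0, 0, 0, 0, 5],
    [0, 0, 0, 0, 0, 0, 5],
    [0, 0, 0, 0, 0, 0, 5],
  ],
  squeeze=50,
)

```text
time: 8.43
tcp_pos: [0.668, 0.0899, 0.3613]
ee_rot: [0.667, 0.745, -0.0, -0.0]
contact_force: [-5.2, 0.2, 5.5]
opening: 0.0139
gripper_force: 48.9
```

Call:
drive_tool(
  series=[
    [0, 0, 0, 0, 0, -0.03, 5],
    [0, 0, 0, 0, 0, -0.05, 5],
    [0, 0, 0, 0, 0, -0.07, 5],
    [0, 0, 0, 0, 0, -0.07, 5],
    [0, 0, 0, 0, 0, -0.08, 5],
  ],
)

```text
time: 9.05
tcp_pos: [0.6677, 0.0899, 0.3613]
ee_rot: [0.772, 0.636, -0.001, -0.001]
contact_force: [-6.6, -0.5, 6.6]
opening: 0.0146
gripper_force: 49.0
```

Call:
drive_tool(
  series=[
    [0, 0, 0, 0, 0, -0.08, 5],
    [0, 0, 0, 0, 0, -0.08, 5],
    [0, 0, 0, 0, 0, -0.08, 5],
    [0, 0, 0, 0, 0, -0.08, 5],
    [0, 0, 0, 0, 0, -0.08, 5],
  ],
)

```text
time: 9.68
tcp_pos: [0.6674, 0.0901, 0.3613]
ee_rot: [0.883, 0.47, -0.001, -0.001]
contact_force: [-9.0, 1.0, 7.8]
opening: 0.0145
gripper_force: 49.1
```

Call:
drive_tool(
  series=[
    [0, 0, 0, 0, 0, -0.08, 5],
    [0, 0, 0, 0, 0, -0.08, 5],
    [0, 0, 0, 0, 0, -0.08, 5],
    [0, 0, 0, 0, 0, -0.08, 5],
    [0, 0, 0, 0, 0, -0.08, 5],
  ],
)

```text
time: 10.3
tcp_pos: [0.6672, 0.0903, 0.3613]
ee_rot: [0.958, 0.285, -0.001, -0.001]
contact_force: [-9.8, 2.0, 8.8]
opening: 0.0144
gripper_force: 49.2
```

Call:
drive_tool(
  series=[
    [0, 0, 0, 0, 0, -0.08, 5],
    [0, 0, 0, 0, 0, -0.08, 5],
    [0, 0, 0, 0, 0, -0.08, 5],
    [0, 0, 0, 0, 0, -0.08, 5],
    [0, 0, 0, 0, 0, -0.08, 5],
  ],
)

```text
time: 10.92
tcp_pos: [0.6671, 0.0907, 0.3613]
ee_rot: [0.996, 0.089, -0.002, -0.001]
contact_force: [-11.2, 1.8, 10.2]
opening: 0.0143
gripper_force: 49.3
```

Call:
drive_tool(
  series=[
    [0, 0, 0, 0, 0, -0.08, 5],
    [0, 0, 0, 0, 0, -0.08, 5],
    [0, 0, 0, 0, 0, -0.08, 5],
    [0, 0, 0, 0, 0, -0.07, 5],
    [0, 0, 0, 0, 0, -0.06, 5],
  ],
)

```text
time: 11.55
tcp_pos: [0.6671, 0.0911, 0.3613]
ee_rot: [0.995, -0.095, -0.002, -0.001]
contact_force: [-11.3, 4.1, 10.1]
opening: 0.0146
gripper_force: 49.3
```

Call:
drive_tool(
  series=[
    [0, 0, 0, 0, 0, -0.06, 5],
    [0, 0, 0, 0, 0, -0.05, 5],
    [0, 0, 0, 0, 0, -0.04, 5],
    [0, 0, 0, 0, 0, -0.03, 5],
    [0, 0, 0, 0, 0, -0.02, 5],
  ],
)

```text
time: 12.18
tcp_pos: [0.6672, 0.0913, 0.3613]
ee_rot: [0.981, -0.193, -0.002, -0.001]
contact_force: [-11.2, 4.3, 10.7]
opening: 0.0145
gripper_force: 49.4
```

Call:
drive_tool(
  series=[
    [0, 0, 0, 0, 0, -0.014, 5],
    [0, 0, 0, 0, 0, 0, 5],
    [0, 0, 0, 0, 0, 0, 5],
    [0, 0, 0, 0, 0, 0, 5],
    [0, 0, 0, 0, 0, 0, 5],
  ],
)

```text
time: 12.8
tcp_pos: [0.6672, 0.0913, 0.3613]
ee_rot: [0.98, -0.2, -0.002, -0.001]
contact_force: [-11.8, 4.0, 10.9]
opening: 0.0139
gripper_force: 49.4
```

Run:
```python
from h import *
o=ctrl.get_obs();y=R.from_quat(o['ee_rot']).as_matrix();print(o['time'],o['tcp_pos'],np.degrees(np.arctan2(y[1,1],y[0,1])),o['joint_positions'])
c=ctrl.get_calibration('wrist');print(c)
w=ctrl.read_camera('wrist')[:,:,::-1];t=ctrl.read_camera('top')[150:300,205:315,::-1]
cv2.imwrite('pics/w4.png',w);cv2.imwrite('pics/t4.png',cv2.resize(t,None,fx=4,fy=4,interpolation=cv2.INTER_CUBIC))
```

```text
12.8 [0.66717877 0.09125892 0.36125891] -113.02036490427074 [-0.77652567  0.68886484  0.9300402   1.55719072 -0.58249566  1.19701623
 -1.70794555]
{'K': array([[325.1922621 ,   0.        , 277.1351372 ],
       [  0.        , 325.1922621 , 212.96895926],
       [  0.        ,   0.        ,   1.        ]]), 'xyz': array([0.73954197, 0.06054531, 0.33084769]), 'rotation': array([-0.54512745,  0.82341428,  0.13154238, -0.08672715])}
```

View pics/t4.png

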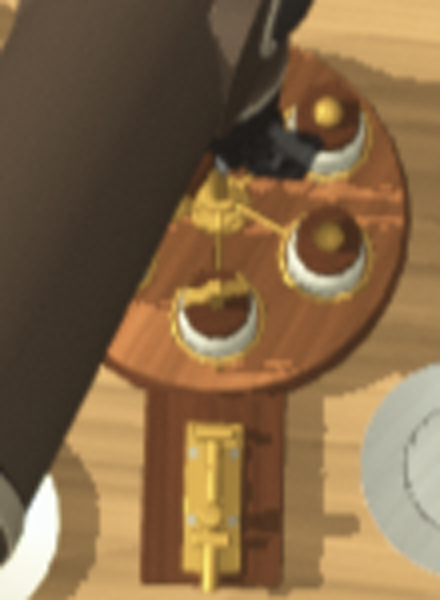

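View pics/w4.png

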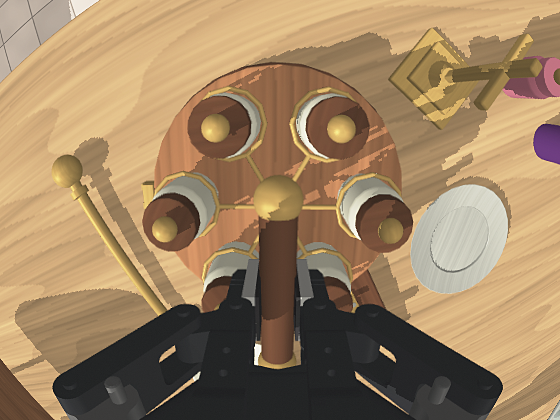

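The top crop shows the cross jar at the front, over the bolt's line at about (218,290), with the bolt fully drawn. The wrist view shows four plain knobs at (215,129), (341,129), (165,230) and (392,231), so I'll use these to work out the remaining angle.

Run:
```python
from h import *
C=np.array([.6684,.0896])
c=ctrl.get_calibration('wrist')
P=[onz('wrist',p,.129,c)[:2] for p in((215,129),(341,129),(165,230),(392,231))]+[onz('top',(205+u/4,150+v/4),.129)[:2] for u,v in((327,110),(329,236))]
cr=onz('top',(205+218/4,150+290/4),.148)[:2];P.append(cr)
for p in P:
    d=p-C;a=np.degrees(np.arctan2(d[1],d[0]));print(p,np.hypot(*d),a,(a-6.0+30)%60-30)
for p in((165,230),(392,231)):pass
m=(np.array(P[2])-np.array(P[3]));
b=onz('wrist',(278,199),.206,c)[:2]-C;print('ball',np.hypot(*b),np.degrees(np.arctan2(b[1],b[0])))
```

```text
[0.7444433 0.1005888] 0.07683317678264581 8.22272835653331 2.2227283565333096
[0.71385085 0.02839512] 0.07623527642196654 -53.40236020151994 0.5976397984800599
[0.69767019 0.16292352] 0.07894987582453879 68.23848994482827 2.238489944828274
[0.6354068  0.01808044] 0.0787629261220394 -114.76468592506495 -0.7646859250649527
[0.71528354 0.02648113] 0.07862606395222156 -53.395708076331886 0.6042919236681144
[0.63710377 0.01651762] 0.07950149613465554 -113.18216933790664 0.8178306620933569
[0.59264331 0.07791965] 0.0766518573840377 -171.2350193644774 2.7649806355225905
ball 0.0418252976628355 -21.934866082835896
```

Call:
drive_tool(
  series=[
    [0, 0, 0, 0, 0, -0.01, 5],
    [0, 0, 0, 0, 0, -0.01, 5],
    [0, 0, 0, 0, 0, 0, 5],
    [0, 0, 0, 0, 0, 0, 5],
    [0, 0, 0, 0, 0, 0, 5],
  ],
)

```text
time: 13.52
tcp_pos: [0.6672, 0.0913, 0.3613]
ee_rot: [0.978, -0.209, -0.002, -0.001]
contact_force: [-11.0, 4.2, 11.0]
opening: 0.0142
gripper_force: 49.4
```

Call:
drive_tool(
  series=[
    [0, 0, 0, 0, 0, 0, 5],
    [0, 0, 0, 0, 0, 0, 5],
    [0, 0, 0, 0, 0, 0, 5],
    [0, 0, 0, 0, 0, 0, 5],
    [0, 0, 0, 0, 0, 0, 5],
  ],
)

```text
time: 14.15
tcp_pos: [0.6672, 0.0913, 0.3612]
ee_rot: [0.978, -0.209, -0.002, -0.001]
contact_force: [-11.4, 3.8, 9.9]
opening: 0.0144
gripper_force: 49.4
```

Run:
```python
from h import *
o=ctrl.get_obs();print(o['time'],o['gripper_force'],o['contact_force'],np.abs(o['joint_vel']).max())
print(ctrl.sign_off())
```

```text
14.15 49.39433455467224 [-11.41657513   3.82016896   9.9413446 ] 0.0024932902451893705
the job is handed in; nothing more can be done
None
```

The bolt is drawn to its stop, the cross jar stands at the front (about 2 mm off the bolt's line before a last small correction I didn't re-measure), and the gripper holds the handle still at about 49 N; handed in at 14.2 s, no verdict returned.

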